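Unfold the crank and clamp a heat sink in the crank vice

ROBOT

A 6-joint arm with a two-finger parallel gripper is mounted at the origin on a cart in front of the work surface, level with it; the furniture and walls round the work are solid. World frame = base frame: x ahead of the robot, y to its left, z up, the work surface at z = 0. Lengths are in m, angles in rad, forces in N, time in s.
With the tool pointing down it reaches from about 0.25 to 0.775 m from the base axis. Payload 8.9 kg.
Tool frame: the origin (TCP) lies midway between the tips of the shut fingers; the grasp point (between the pads) lies 19 mm behind it; z points along the fingers, y is the line along which they close (so a half turn about z gives the same grasp; the last joint's range is limited). The gripper opens to 85 mm and grips with 20 to 120 N. Pads are 22 mm wide; open, the fingers measure 114 mm over their backs; the gripper's body (76 mm by 85 mm) begins 54 mm behind the grasp point. The pads swing forward as they close: fully open they stand 13 mm farther back than shut.
Start: joints at [1.082, 0.291, -0.153, 1.127, 0, 1.431], TCP at [0.18, 0.493, 0.231] pointing down, gripper open.
Joint ranges: [-2.52, 2.52], [-0.91, 1.74], [-1.3, 1.37], [-1.96, 2.02], [-1.52, 1.47], [-3.14, 3.14]. Speed limits (rad/s): [2.22, 2.22, 2.79, 3.14, 3.14, 3.14].

INTERFACE

Orientations are given as a unit quaternion [w, x, y, z].
In Python, from station import robot gives the robot as it stands.
- The arm moves only by the tool jog_arm, never from a script. Its argument "increments" is one flat list of numbers, 6 for each row, row after row: the shift along the tool's x, y, z in units of 40 mm (1.0 is 40 mm), then the turn, a rotation vector about the tool's x, y, z in units of 5 degrees (1.0 is 5 degrees). In form: [dx, dy, dz, ax, ay, az, dx, dy, dz, ax, ay, az, ...]. A call has 1 to 10 rows; each row shifts and turns the commanded pose from where the row before left it, along the tool's axes as they then stand; what a row does not reach is not made up. A row lasts 1/12 s, in which the tool goes at most 41.7 mm and 7.16 degrees, less where a joint would pass 70% of its speed; a pose out of reach is approached as far as the arm can. A call is refused whole if a number of a shift passes 1 or a number of a turn 1, either way. A call with a gripper value outside its range is refused whole. "grip" is the opening, from 0 (shut) to 1 (fully open), set as the call begins (left out, the last holds). The fingers move at their own pace and stop on an object; "newtons" is the grip in N (left out, the last holds). Time passes only in rows, so rows that do not move let the fingers close. It gives the time, the measured TCP pose, the force, the opening and the grip force at its end, in the units of the state.
- robot.observe(): the state, without advancing time (a new reading comes with each control period).
- robot.snapshot(name): name is "scene" or "top" or "wrist"; returns the picture (400x640x3 uint8, red, green, blue); there is no depth.
- robot.camera_params(name): a dict with "mtx" (3x3 intrinsics, pixels), "R" (3x3) and "t" (3): a world point X has camera coordinates R X + t. Camera axes: x right, y down, z forward; pixel columns grow to the right and rows downward; lengths in m; the calibration is good to about 2 mm. The wrist camera is an equidistant fisheye: a pixel r from the principal point sees the ray r / f radians off the axis. A picture is of the moment at which its call begins: read the wrist's pose just before it. camera_params takes no time and is no camera call; for the wrist camera it gives the pose at the moment of the call.
- robot.close_job(): hands the job in; it is judged then, once.
Trained networks look in the newest picture that a camera, given by its name, has taken for a name from the list of things; names that differ only in an ending like _2 or _b are one class to them, and where a whole thing is asked for, a point or a joint stands for the part that bears it (a point fixed in the world has none). Each returns a list of dicts, best first, with "p" (0 to 1); they miss things now and then, are a little off and sometimes report something else, mostly with a low value. They report only what shows in the picture. A call takes as long as a camera call. They do not tell look-alikes from the thing itself.
- robot.search_frame(camera, label): "point" ([column, row] in pixels, amid what is visible of it).
- robot.regions_of(camera, label): "region" (400x640 bool, what is visible of it) and "point" ([column, row] in pixels, amid what is visible of it).
- robot.mark_of(camera, label): "point" ([column, row] in pixels: a listed point, or the origin of a listed thing).
The state is a dict: "time": time; "q": joint angles; "joint_velocities": joint speeds; "tau": joint torques, N m; "ee_pos": TCP position; "ee_rot": TCP orientation; "ft_force": force on the tool from outside, world axes, zero at the start; "wrist_torque": the same for the moment, N m; "opening": finger opening in m; "grip_force": force on a finger pad.
Only numpy, scipy, OpenCV 4.12 (cv2) and the standard library are available. Lean on these libraries where they do the work, as an engineer would, in place of code of your own. Each camera call takes 0.05 s, during which the arm holds its last target. There are 200 camera calls.

TASK

Clamp the finned heat sink in the small blue crank vice: first swing the folded-back outer arm with the red handle clockwise (seen from above) all the way out to its stop, in line with the inner arm, and only then wind the crank on clockwise until the jaw has pushed the heat sink against the end stop and holds it with about 17 N (10 to 25 N will do). Wind by feel, because the place of the end stop is not known exactly: more than 35 N would bend the fins. Leave the crank unfolded, and leave the things around the vice where they are.

Things in the scene. Friction and masses are not known exactly. Their poses are not given: they have to be found in the camera images.
- vice: Crank vice, fixed to the bench: blue base plate 104 x 248 x 12 mm, grey gearbox 80 x 84 mm and 64 mm high at one end, two steel guide rods. Origin: underside, below the crank axis; z up, +y is the way the jaw travels to close (base from y = -52 to +196 mm, x = -52 to +52 mm). Jaw, heat sink and end stop lie below 56 mm.
- bed (a point): Point on the middle of the vice's bed (50 mm wide, 18 mm above the bench), y = 117 mm in the vice's frame. The face of the end stop is somewhere between y = 146 and 162 mm; the face of the jaw's rubber foot (38 mm wide) is at y = 74 mm plus 10 mm per rad of crank. A spring of 6 N per mm (8 mm travel) backs the foot.
- crank_axis (a point): Point on the vertical crank axis, 110 mm above the bench (mid-height of the handle). The inner crank arm, a steel bar 16 mm wide, 71 to 79 mm above the bench, reaches 30 mm from the axis to the fold hinge (40 mm to its round end). The gearbox top below it is 64 mm above the bench.
- fold_hinge (a point): Point on the vertical hinge pin that joins the outer to the inner arm, 30 mm from the crank axis, 110 mm above the bench (over the pin, whose top is 91 mm). It moves with the inner arm and so shows which way that points.
- handle (a point): Middle of the upright red round handle: 18 mm diameter, 89 to 132 mm above the bench, this point 110 mm up, 40 mm from the fold hinge. It stands on the outer arm (14 mm wide, 80 to 88 mm above the bench). Folded, it is 10 mm from the crank axis; unfolded, 70 mm. Push it from the side, for instance with closed fingers from behind, or pinch it from above.
- fold (a joint): Fold angle of the outer arm in rad, growing as it swings clockwise seen from above: 0 folded back over the inner arm (starts at 0 to 0.4), 3.142 straight out, against its stop. Light friction, about 1.5 N at the handle; it stays where it is left. Cranking clockwise presses it against the stop; pushing counter-clockwise folds it.
- crank (a joint): Crank angle in rad, growing clockwise seen from above; starts at 0 to 1.2 (at 0 the inner arm points to the vice's -y), limit 8. Steady friction of 0.36 N m (5.1 N at the unfolded handle); it stays where it is left. Clamping adds 0.143 N at the handle per N of clamping force (17 N: 2.4 N); 17 N is reached about 0.3 rad after first resistance. Standing still, a held push relaxes to less.
- heat_sink: Bare aluminium finned heat sink, 40 x 40 x 21 mm, loose on the bed of the vice (bed 18 mm above the bench) between the jaw's foot and the end stop. Origin at the centre of its underside.
- phone: Bystander: black phone lying flat, 142 x 69 x 8 mm, origin under its centre.
- loupe: Bystander: black loupe, 34 mm across, 26 mm high, origin under its centre.
- screw_dish: Bystander: small white dish of screws, 67 mm across, 14 mm high, origin under its centre.
- paste_jar: Bystander: white jar with a green lid, 46 mm across, 40 mm high, origin under its centre.
- spudger: Bystander: black plastic prying stick, 150 x 9 x 8 mm, origin under its centre.
Things that resemble listed ones, but are neither listed nor needed, are in the scene too. What is shaped like the heat_sink but orange, pink or yellow is not meant.

How it is judged:
On the way, in this order (a step that is already met when the one before it is completed fails the run):
1. the crank is unfolded (value of joint fold above 3 rad), for 0.2 s.
2. the heat sink is clamped with 10 to 25 N, still unfolded (contact force between heat_sink and vice between 10 and 25 N and value of joint fold above 2.9 rad), for 0.2 s.
At the end, for the whole second after the job is handed in: The heat sink lies flat on the bed (within 0.1 rad), pushed against the end stop and held between jaw and end stop with 10 to 25 N, crank at rest and released, the crank still unfolded (fold more than 2.9 rad) (all of step 2 and angle between heat_sink's own z axis and vertical below 0.1 rad and linear speed of heat_sink below 0.01 m/s and velocity of joint crank between -0.05 and 0.05 rad/s and y of heat_sink in the frame of vice above 0.122 m and contact force between the fingers and vice below 0.1 N); the robot touches nothing.
It fails at once if the clamping force on the heat sink exceeds 35 N (contact force between heat_sink and vice above 35 N).
It fails at once if the crank is wound (inner arm turned by more than about 0.6 rad) while it is not yet unfolded (fold below 2.7 rad) (value of joint fold below 2.7 rad and distance of fold_hinge from where it was at the start of the episode above 0.018 m).
It fails at once if a thing beside the vice is shifted more than 20 mm (distance of any of phone, loupe, screw_dish, paste_jar, spudger from where it was at the start of the episode above 0.02 m).
It also fails if it takes over 72 s, if anything falls off the work surface, if the arm or the gripper's body presses on something with over 40 N, if the wrist force passes 120 N, or if a joint passes its speed limit or range.

## Working session

There is one attempt and no reset: what is moved stays moved. The work goes in short steps, Python scripts to look and compute and a tool call to move; the robot and the scene stay as the last step left them, time stands still between calls to the robot, and variables do not carry over. Pictures are saved under pics/ and viewed, at most 10 in all, crops included, and the job is handed in when it is done.

Besides the shell and the picture viewer there is one more tool, called after "Request:" as a command line: name --argument value ..., lists and objects as JSON in quotes. jog_arm: Moves the arm, as the interface text tells. Its arguments: {"type":"object","properties":{"increments":{"type":"array"},"grip":{"type":"number"},"newtons":{"type":"number"}},"required":["increments"]}

```bash
mkdir -p pics; cat > h.py <<'E'
import numpy as np, cv2
from station import robot
def ray(cam,px):
    c=robot.camera_params(cam);K=np.array(c["mtx"]);R=np.array(c["R"]);t=np.array(c["t"])
    x=(px[0]-K[0,2])/K[0,0];y=(px[1]-K[1,2])/K[1,1]
    if cam=="wrist":
        r=np.hypot(x,y);d=np.array([np.sin(r)*x/max(r,1e-9),np.sin(r)*y/max(r,1e-9),np.cos(r)])
    else: d=np.array([x,y,1.])
    return -R.T@t, R.T@d
def at(cam,px,z):
    o,d=ray(cam,px); return o+d*(z-o[2])/d[2]
def snap(cam,name):
    im=robot.snapshot(cam); cv2.imwrite(f"pics/{name}.png",im[:,:,::-1]); return im
Z=dict(crank_axis=.11,fold_hinge=.11,handle=.11,bed=.018,vice=0,heat_sink=.018,phone=0,loupe=0,screw_dish=0,paste_jar=0,spudger=0)
E
python3 - <<'E'
from h import *
np.set_printoptions(precision=3,suppress=True)
s=robot.observe();print(s["time"],s["ee_pos"],s["ee_rot"],s["opening"])
for c in("top","scene"):
    snap(c,c+"0")
    for l in Z:
        for r in robot.mark_of(c,l)[:3]: print(c,l,round(r["p"],2),np.round(r["point"]),at(c,r["point"],Z[l]))
a=cv2.imread("pics/top0.png");b=cv2.imread("pics/scene0.png")
E
```

```text
0.0 [0.18  0.493 0.231] [-0.     0.174  0.985 -0.001] 0.08566153428724835
top crank_axis 0.56 [279. 211.] [ 0.525 -0.043  0.11 ]
top fold_hinge 0.65 [287. 218.] [ 0.509 -0.061  0.11 ]
top handle 0.77 [273. 210.] [ 0.528 -0.029  0.11 ]
top bed 0.93 [235. 229.] [0.49  0.073 0.018]
top vice 0.98 [278. 216.] [ 0.523 -0.032  0.   ]
top heat_sink 0.85 [240. 147.] [0.692 0.062 0.018]
top heat_sink 0.61 [208. 144.] [0.702 0.14  0.018]
top heat_sink 0.6 [234. 230.] [0.487 0.075 0.018]
top phone 0.87 [404. 280.] [ 0.364 -0.339  0.   ]
top loupe 0.45 [206. 277.] [0.375 0.145 0.   ]
top screw_dish 0.74 [402. 185.] [ 0.596 -0.338  0.   ]
top paste_jar 0.86 [406. 241.] [ 0.457 -0.345  0.   ]
top spudger 0.47 [297. 271.] [ 0.386 -0.078  0.   ]
scene crank_axis 0.87 [292. 184.] [ 0.525 -0.025  0.11 ]
scene fold_hinge 0.52 [303. 191.] [ 0.513 -0.074  0.11 ]
scene handle 0.66 [297. 184.] [ 0.534 -0.036  0.11 ]
scene bed 0.64 [262. 205.] [0.488 0.062 0.018]
scene vice 0.97 [291. 215.] [ 0.514 -0.026  0.   ]
scene vice 0.63 [218. 220.] [ 0.375  0.144 -0.   ]
scene heat_sink 0.78 [235. 237.] [0.324 0.035 0.018]
scene heat_sink 0.66 [257. 204.] [0.483 0.079 0.018]
scene heat_sink 0.66 [300. 183.] [0.659 0.035 0.018]
scene phone 0.58 [354. 283.] [ 0.365 -0.329  0.   ]
scene loupe 0.52 [221. 220.] [ 0.378  0.137 -0.   ]
scene screw_dish 0.7 [392. 236.] [ 0.597 -0.332 -0.   ]
scene paste_jar 0.7 [377. 265.] [ 0.458 -0.35   0.   ]
scene spudger 0.56 [281. 245.] [ 0.382 -0.082  0.   ]
```

View pics/top0.png

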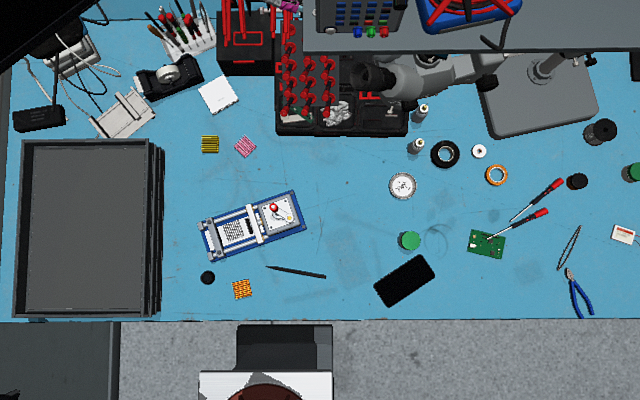

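View pics/scene0.png

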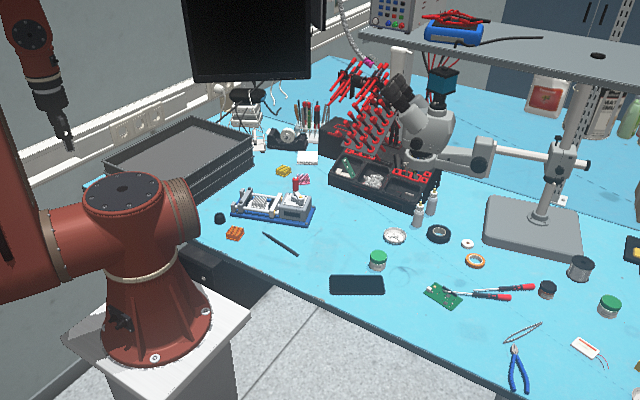

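Request:
jog_arm --increments '[-0.77, -0.58, 0, 0, 0, 0, -0.77, -0.58, 0, 0, 0, 0, -0.77, -0.58, 0, 0, 0, 0, -0.77, -0.58, 0, 0, 0, 0, -0.77, -0.58, 0, 0, 0, 0, -0.77, -0.58, 0, 0, 0, 0, -0.77, -0.58, 0, 0, 0, 0, -0.77, -0.58, 0, 0, 0, 0]' --grip 0.5

```text
time: 1.87
ee_pos: [0.3484, 0.2328, 0.2315]
ee_rot: [0.0, 0.174, 0.985, 0.0]
ft_force: [0.5, 1.4, 0.2]
opening: 0.0429
grip_force: 0.0
```

Request:
jog_arm --increments '[-0.77, -0.58, 0, 0, 0, 0, -0.77, -0.58, 0, 0, 0, 0, -0.77, -0.58, 0, 0, 0, 0, -0.77, -0.58, 0, 0, 0, 0, -0.77, -0.58, 0, 0, 0, 0, -0.77, -0.58, 0, 0, 0, 0, 0, 0, 0, 0, 0, 0, 0, 0, 0, 0, 0, 0]'

```text
time: 2.53
ee_pos: [0.4744, 0.0386, 0.231]
ee_rot: [-0.0, 0.176, 0.984, -0.0]
ft_force: [-1.0, 0.5, -0.5]
opening: 0.0427
grip_force: 0.0
```

```bash
cat >> h.py <<'E'
np.set_printoptions(precision=4,suppress=True)
from scipy.spatial.transform import Rotation as Ro
def look(name,labels=("crank_axis","fold_hinge","handle","bed","vice","heat_sink")):
    s=robot.observe();w=s["ee_rot"];M=Ro.from_quat([*w[1:],w[0]]).as_matrix()
    print(s["time"],"q",s["q"],"pos",s["ee_pos"],"tx",M[:,0],"open",s["opening"],"f",s["ft_force"])
    snap("wrist",name); c=robot.camera_params("wrist");print("cam",-np.array(c["R"]).T@np.array(c["t"]))
    for l in labels:
        for r in robot.mark_of("wrist",l)[:2]: print(l,round(r["p"],2),np.round(r["point"]),at("wrist",r["point"],Z[l]))
E
python3 -c "
from h import *
look('w1')"
```

```text
2.5333 q [-0.0725  0.1982 -0.2773  1.0956 -0.      0.2808] pos [0.4744 0.0386 0.231 ] tx [-0.9382  0.346   0.0002] open 0.04265634018117038 f [-1.0499  0.5448 -0.536 ]
cam [0.4045 0.0646 0.3734]
crank_axis 0.82 [265. 259.] [ 0.5173 -0.0324  0.11  ]
crank_axis 0.15 [370.  63.] [0.3805 0.1188 0.11  ]
fold_hinge 0.63 [233. 261.] [ 0.5092 -0.064   0.11  ]
handle 0.62 [272. 270.] [ 0.5309 -0.03    0.11  ]
bed 0.68 [346. 167.] [0.4785 0.0721 0.018 ]
vice 0.91 [277. 224.] [ 0.5226 -0.0363  0.    ]
heat_sink 0.91 [353. 170.] [0.4849 0.0777 0.018 ]
heat_sink 0.72 [295.  64.] [0.3457 0.0578 0.018 ]
```

View pics/w1.png

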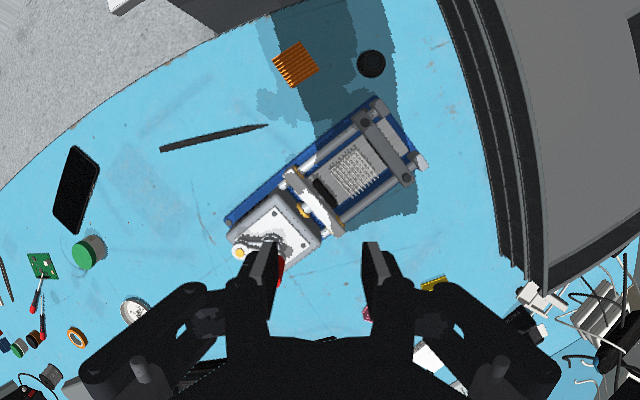

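Request:
jog_arm --increments '[0, 0, 0, 0, 0, -1, 0, 0, 0, 0, 0, -1, 0, 0, 0, 0, 0, -1, 0, 0, 0, 0, 0, -1, 0, 0, 0, 0, 0, -1, 0, 0, 0, 0, 0, -1, 0, 0, 0, 0, 0, -1, 0, 0, 0, 0, 0, -1]'

```text
time: 3.55
ee_pos: [0.4735, 0.0409, 0.2314]
ee_rot: [0.0, -0.176, 0.984, -0.0]
ft_force: [-0.1, -0.2, 0.3]
opening: 0.0427
grip_force: 0.0
```

Request:
jog_arm --increments '[0, 0, 0, 0, 0, -1, 0, 0, 0, 0, 0, -1, 0, 0, 0, 0, 0, -1, 0, 0, 0, 0, 0, -1, 0, 0, 0, 0, 0, -1, 0, 0, 0, 0, 0, -1, 0, 0, 0, 0, 0, -1, 0, 0, 0, 0, 0, -1, 0, 0, 0, 0, 0, 0]'

```text
time: 4.3
ee_pos: [0.4735, 0.0409, 0.2314]
ee_rot: [0.0, -0.502, 0.865, -0.0]
ft_force: [0.3, 0.2, -0.3]
opening: 0.0426
grip_force: 0.0
```

```bash
cat >> h.py <<'E'
def frame():
    s=robot.observe();w=s["ee_rot"];return s,np.array(s["ee_pos"]),Ro.from_quat([*w[1:],w[0]]).as_matrix()
def units(target):
    s,p,M=frame();return M.T@(np.array(target)-p)/0.04
E
python3 -c "
from h import *
look('w2'); print(units([.531,-.0305,.15]))"
```

```text
4.3 q [-0.0679  0.1962 -0.2788  1.0956  0.     -1.1193] pos [0.4735 0.0409 0.2314] tx [-0.4963 -0.8681 -0.0001] open 0.042629464347922044 f [ 0.3315  0.216  -0.2538]
cam [ 0.4365 -0.0234  0.3737]
crank_axis 0.75 [225. 144.] [ 0.522  -0.0405  0.11  ]
fold_hinge 0.83 [222. 111.] [ 0.5096 -0.0664  0.11  ]
handle 0.6 [220. 157.] [ 0.5326 -0.0331  0.11  ]
vice 0.83 [251. 139.] [ 0.5268 -0.0354  0.    ]
heat_sink 0.75 [187. 251.] [0.6832 0.0423 0.018 ]
heat_sink 0.58 [323. 201.] [0.4874 0.073  0.018 ]
[ 0.8144 -2.1284  2.033 ]
```

View pics/w2.png

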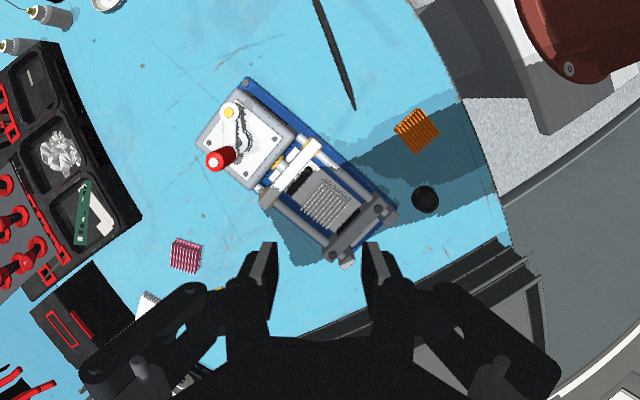

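Request:
jog_arm --increments '[0.28, -0.72, 0.3, 0, 0, 0, 0.28, -0.72, 0.3, 0, 0, 0, 0.28, -0.71, 0.3, 0, 0, 0, 0, 0, 0.6, 0, 0, 0, 0, 0, 0, 0, 0, 0]'

```text
time: 5.07
ee_pos: [0.5297, -0.0326, 0.1676]
ee_rot: [-0.002, -0.498, 0.867, 0.002]
ft_force: [-0.9, 0.6, -0.7]
opening: 0.0428
grip_force: 0.0
```

```bash
python3 -c "
from h import *
look('w3',('crank_axis','fold_hinge','handle')); print(units([.5315,-.032,.101]))"
```

```text
5.0667 q [-0.1993  0.3504 -0.2424  0.9835 -0.     -1.243 ] pos [ 0.5297 -0.0326  0.1676] tx [-0.503  -0.8643  0.0018] open 0.042808383247674095 f [-0.9345  0.583  -0.6663]
cam [ 0.4932 -0.0962  0.3118]
crank_axis 0.55 [325. 207.] [ 0.5231 -0.0356  0.11  ]
fold_hinge 0.95 [322. 165.] [ 0.5112 -0.0626  0.11  ]
handle 0.57 [316. 220.] [ 0.5349 -0.0301  0.11  ]
[ 0.0133 -0.0106  1.7867]
```

View pics/w3.png

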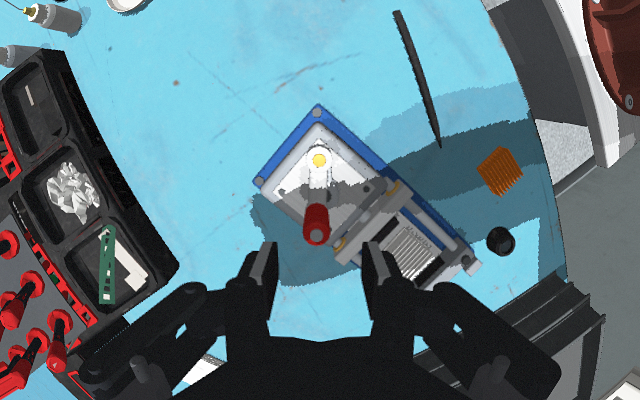

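Request:
jog_arm --increments '[0, 0, 0.6, 0, 0, 0, 0, 0, 0.6, 0, 0, 0, 0, 0, 0.5, 0, 0, 0, 0, 0, 0, 0, 0, 0]'

```text
time: 5.6
ee_pos: [0.5294, -0.0308, 0.1015]
ee_rot: [-0.001, -0.5, 0.866, 0.001]
ft_force: [-1.0, -0.6, 0.5]
opening: 0.0428
grip_force: 0.0
```

Request:
jog_arm --increments '[0, 0, 0, 0, 0, 0, 0, 0, 0, 0, 0, 0, 0, 0, 0, 0, 0, 0, 0, 0, 0, 0, 0, 0, 0, 0, 0, 0, 0, 0, 0, 0, 0, 0, 0, 0]' --grip 0.1 --newtons 20

```text
time: 6.1
ee_pos: [0.5326, -0.0318, 0.1051]
ee_rot: [0.001, -0.5, 0.866, -0.001]
ft_force: [-1.2, 2.5, 9.0]
opening: 0.0174
grip_force: 21.9
```

Request:
jog_arm --increments '[0, 0, 0, 0, 0, 0, 0, 0, 0, 0, 0, 0, 0.004, -0.09, 0, 0, 0, 1, 0.004, -0.09, 0, 0, 0, 1, 0.004, -0.09, 0, 0, 0, 1, 0.004, -0.09, 0, 0, 0, 1, 0.004, -0.09, 0, 0, 0, 1, 0.004, -0.09, 0, 0, 0, 1]' --grip 0.25

```text
time: 6.77
ee_pos: [0.5461, -0.047, 0.1034]
ee_rot: [-0.0, -0.256, 0.967, 0.0]
ft_force: [-1.9, 0.1, -0.6]
opening: 0.021
grip_force: 0.7
```

```bash
cat >> h.py <<'E'
def arc(c,rad,R=None):
    "tool relative to centre c: radius, angle, tool radial axis angle, errors"
    s,p,M=frame();d=p[:2]-np.array(c);a=np.degrees(np.arctan2(d[1],d[0]));x=np.degrees(np.arctan2(M[1,0],M[0,0]))
    f=np.array(s["ft_force"]);t=np.array([d[1],-d[0]])/np.hypot(*d)
    print("t",s["time"],"pos",p,"r",np.hypot(*d),"ang",a,"tool x ang",x,"Ftan(push)",-f[:2]@t,"Frad",f[:2]@d/np.hypot(*d),"fz",f[2],"q6",s["q"][5],"open",s["opening"])
    print("x units to radius",(M.T@np.r_[d/np.hypot(*d)*(rad-np.hypot(*d)),0])/0.04)
E
python3 -c "
from h import *
arc((.511,-.064),.04)
look('w4',('crank_axis','fold_hinge','handle'))"
```

```text
t 6.7667 pos [ 0.5461 -0.047   0.1034] r 0.039041151819458685 ang 25.848316976925275 tool x ang -150.28428907480878 Ftan(push) 0.8904058176044524 Frad -1.6532109232211305 fz -0.5891032379705252 q6 -0.7378454836449991 open 0.021007290819392718
x units to radius [-0.0239 -0.0016 -0.    ]
6.7667 q [-0.2192  0.4386 -0.2918  0.8411  0.     -0.7378] pos [ 0.5461 -0.047   0.1034] tx [-0.8685 -0.4957  0.0006] open 0.021007290819392718 f [-1.876   0.0805 -0.5891]
cam [ 0.4823 -0.0841  0.2457]
crank_axis 0.8 [360. 233.] [ 0.5227 -0.039   0.11  ]
fold_hinge 0.62 [326. 187.] [ 0.5115 -0.0646  0.11  ]
handle 0.71 [322. 264.] [ 0.5462 -0.046   0.11  ]
```

View pics/w4.png

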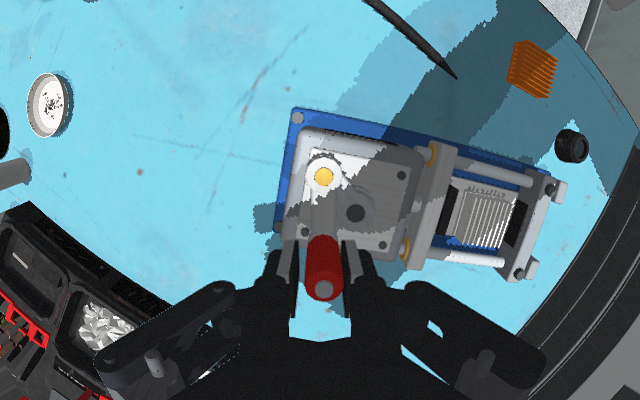

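Request:
jog_arm --increments '[0.004, -0.088, 0, 0, 0, 1, 0.004, -0.088, 0, 0, 0, 1, 0.004, -0.088, 0, 0, 0, 1, 0.004, -0.088, 0, 0, 0, 1, 0.004, -0.088, 0, 0, 0, 1, 0.004, -0.088, 0, 0, 0, 1, 0.004, -0.088, 0, 0, 0, 1, 0.004, -0.088, 0, 0, 0, 1, 0.004, -0.088, 0, 0, 0, 1, 0.004, -0.088, 0, 0, 0, 1]'

```text
time: 7.8
ee_pos: [0.549, -0.0806, 0.1033]
ee_rot: [-0.0, 0.175, 0.985, 0.0]
ft_force: [-0.7, 1.4, -0.5]
opening: 0.0214
grip_force: 0.7
```

```bash
python3 -c "
from h import *
arc((.511,-.0645),.04)"
```

```text
t 7.8 pos [ 0.549  -0.0806  0.1033] r 0.04125965760178736 ang -22.99622356953509 tool x ang 159.89781636532263 Ftan(push) 0.9933369500570448 Frad -1.1475457474564588 fz -0.5111688073096985 q6 0.07298493918548138 open 0.02140493431426292
x units to radius [0.0315 0.0016 0.    ]
```

Request:
jog_arm --increments '[0.008, -0.088, 0, 0, 0, 1, 0.008, -0.088, 0, 0, 0, 1, 0.006, -0.088, 0, 0, 0, 1, 0.004, -0.088, 0, 0, 0, 1, 0.004, -0.088, 0, 0, 0, 1, 0.004, -0.088, 0, 0, 0, 1, 0.004, -0.088, 0, 0, 0, 1, 0.004, -0.088, 0, 0, 0, 1, 0.004, -0.088, 0, 0, 0, 1, 0.004, -0.088, 0, 0, 0, 1]'

```text
time: 8.63
ee_pos: [0.5248, -0.1046, 0.1035]
ee_rot: [0.0, 0.574, 0.819, 0.0]
ft_force: [1.0, 1.9, -0.4]
opening: 0.0212
grip_force: 0.7
```

```bash
python3 -c "
from h import *
arc((.511,-.0645),.04)
for l in('crank_axis','fold_hinge','handle') :
    robot.snapshot('wrist')
    for r in robot.mark_of('wrist',l)[:1]: print(l,r['p'],at('wrist',r['point'],.11))"
```

```text
t 8.6333 pos [ 0.5248 -0.1046  0.1035] r 0.04244038755417257 ang -70.99801206391582 tool x ang 109.89149771426858 Ftan(push) 1.5346400345413538 Frad -1.4570878098570799 fz -0.43461677516961333 q6 0.8898114657765613 open 0.021163128288451283
x units to radius [0.061  0.0009 0.    ]
crank_axis 0.86 [ 0.522  -0.0368  0.11  ]
fold_hinge 0.91 [ 0.5112 -0.065   0.11  ]
handle 0.62 [ 0.5236 -0.1013  0.11  ]
```

Request:
jog_arm --increments '[0.015, -0.088, 0, 0, 0, 1, 0.015, -0.088, 0, 0, 0, 1, 0.012, -0.088, 0, 0, 0, 1, 0.012, -0.088, 0, 0, 0, 1, 0.01, -0.088, 0, 0, 0, 1, 0.01, -0.088, 0, 0, 0, 1, 0.004, -0.088, 0, 0, 0, 1]'

```text
time: 9.52
ee_pos: [0.5009, -0.1045, 0.1036]
ee_rot: [0.001, 0.794, 0.608, 0.0]
ft_force: [1.0, -1.9, -0.9]
opening: 0.0213
grip_force: 1.0
```

```bash
python3 -c "
from h import *
arc((.511,-.0645),.04)
look('w5',('crank_axis','fold_hinge','handle'))"
```

```text
t 9.5167 pos [ 0.5009 -0.1045  0.1036] r 0.041263061927049066 ang -104.20918875746369 tool x ang 74.83662460085112 Ftan(push) 1.4633153740701785 Frad 1.5860924569289958 fz -0.8657067037245494 q6 1.4872230328792944 open 0.02134752154489942
x units to radius [ 0.0316 -0.0005 -0.    ]
9.5167 q [-0.3482  0.3757 -0.3935  0.7999 -0.0007  1.4872] pos [ 0.5009 -0.1045  0.1036] tx [ 0.2616  0.9652 -0.0008] open 0.02134752154489942 f [ 1.0292 -1.8968 -0.8657]
cam [ 0.5197 -0.0336  0.2457]
crank_axis 0.78 [327. 112.] [ 0.5219 -0.0359  0.11  ]
fold_hinge 0.62 [321. 179.] [ 0.5117 -0.064   0.11  ]
handle 0.84 [322. 258.] [ 0.502  -0.1026  0.11  ]
```

View pics/w5.png

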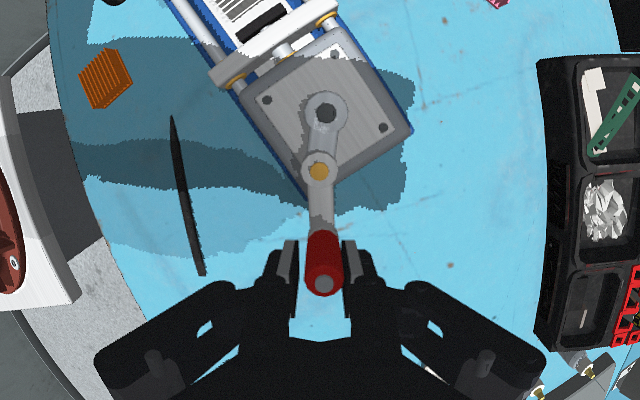

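Request:
jog_arm --increments '[0.01, -0.1, 0, 0, 0, 0.6, 0.01, -0.1, 0, 0, 0, 0.6, 0.0066, -0.15, 0, 0, 0, 1, 0.0066, -0.15, 0, 0, 0, 1, 0.0066, -0.15, 0, 0, 0, 1, 0.0066, -0.15, 0, 0, 0, 1, 0.0066, -0.15, 0, 0, 0, 1, 0.0066, -0.15, 0, 0, 0, 1]'

```text
time: 10.38
ee_pos: [0.4657, -0.0803, 0.1038]
ee_rot: [0.001, 0.943, 0.333, 0.001]
ft_force: [5.5, -1.0, -1.8]
opening: 0.0214
grip_force: 2.5
```

```bash
python3 -c "
from h import *
arc((.522,-.0365),.07)
robot.snapshot('wrist')
for l in('crank_axis','fold_hinge','handle') :
    for r in robot.mark_of('wrist',l)[:1]: print(l,r['p'],at('wrist',r['point'],.11))"
```

```text
t 10.3833 pos [ 0.4657 -0.0803  0.1038] r 0.07132258658465049 ang -142.15694236646496 tool x ang 38.92962691483708 Ftan(push) 4.130114085937266 Frad -3.714992466632205 fz -1.751946790788055 q6 2.136314039873424 open 0.02137362789932594
x units to radius [0.0331 0.0006 0.0001]
crank_axis 0.64 [ 0.5236 -0.0371  0.11  ]
fold_hinge 0.81 [ 0.4985 -0.0561  0.11  ]
handle 0.86 [ 0.4664 -0.0809  0.11  ]
```

Request:
jog_arm --increments '[0.02, -0.152, 0, 0, 0, 1, 0.02, -0.152, 0, 0, 0, 1, 0.01, -0.152, 0, 0, 0, 1, 0.0066, -0.152, 0, 0, 0, 1, 0.0066, -0.152, 0, 0, 0, 1, 0.0066, -0.152, 0, 0, 0, 1, 0.0066, -0.152, 0, 0, 0, 1, 0.0066, -0.152, 0, 0, 0, 1]'

```text
time: 11.25
ee_pos: [0.4503, -0.035, 0.1035]
ee_rot: [0.001, 1.0, -0.01, 0.001]
ft_force: [3.3, -4.5, -1.7]
opening: 0.0212
grip_force: 2.4
```

```bash
python3 -c "
from h import *
arc((.5225,-.0367),.07)
robot.snapshot('wrist')
for l in('crank_axis','fold_hinge','handle','heat_sink','bed') :
    for r in robot.mark_of('wrist',l)[:1]: print(l,r['p'],at('wrist',r['point'],Z[l]))"
```

```text
t 11.25 pos [ 0.4503 -0.035   0.1035] r 0.07224465874195579 ang 178.615003893875 tool x ang -1.0894163921641793 Ftan(push) 4.3856924961279535 Frad -3.4478820354922495 fz -1.660730799259319 q6 2.9221439612126527 open 0.021162296327601214
x units to radius [0.0561 0.0003 0.0001]
crank_axis 0.91 [ 0.5224 -0.0373  0.11  ]
fold_hinge 0.83 [ 0.4917 -0.0366  0.11  ]
handle 0.62 [ 0.4525 -0.0376  0.11  ]
heat_sink 0.62 [0.4867 0.0751 0.018 ]
```

Request:
jog_arm --increments '[0, 0.03, 0, 0, 0, 0, 0, 0, 0, 0, 0, 0, 0, 0, 0, 0, 0, 0, 0, 0, 0, 0, 0, 0, 0.05, 0, -0.8, 0, 0, 0, 0, 0, -0.8, 0, 0, 0]' --grip 0.5

```text
time: 12.05
ee_pos: [0.4498, -0.0349, 0.1669]
ee_rot: [-0.001, 1.0, -0.009, -0.002]
ft_force: [0.5, -0.6, 0.1]
opening: 0.0427
grip_force: 0.0
```

Request:
jog_arm --increments '[0, 0, 0, 0, 0, -1, 0, 0, 0, 0, 0, -1, 0, 0, 0, 0, 0, -1, 0, 0, 0, 0, 0, -1, 0, 0, 0, 0, 0, -1, 0, 0, 0, 0, 0, -1, 0, 0, 0, 0, 0, -1, 0, 0, 0, 0, 0, -1, 0, 0, 0, 0, 0, -1]'

```text
time: 12.8
ee_pos: [0.4512, -0.0353, 0.1672]
ee_rot: [-0.0, 0.926, 0.376, -0.0]
ft_force: [0.7, -0.5, 0.5]
opening: 0.0427
grip_force: 0.0
```

Request:
jog_arm --increments '[0, 0, 0, 0, 0, -1, 0, 0, 0, 0, 0, -1, 0, 0, 0, 0, 0, -1, 0, 0, 0, 0, 0, -1, 0, 0, 0, 0, 0, -1, 0, 0, 0, 0, 0, -1, 0, 0, 0, 0, 0, -1, 0, 0, 0, 0, 0, -1, 0, 0, 0, 0, 0, -1]'

```text
time: 13.55
ee_pos: [0.4511, -0.0352, 0.1672]
ee_rot: [-0.0, 0.712, 0.702, -0.0]
ft_force: [-0.5, 0.8, -0.2]
opening: 0.043
grip_force: 0.0
```

Request:
jog_arm --increments '[0, 0, 0, 0, 0, -1, 0, 0, 0, 0, 0, -1, 0, 0, 0, 0, 0, -1, 0, 0, 0, 0, 0, -1, 0, 0, 0, 0, 0, -1, 0, 0, 0, 0, 0, -1, 0, 0, 0, 0, 0, -1, 0, 0, 0, 0, 0, -1, 0, 0, 0, 0, 0, -1]'

```text
time: 14.3
ee_pos: [0.4512, -0.0352, 0.1672]
ee_rot: [-0.0, 0.389, 0.921, 0.0]
ft_force: [-0.3, 0.2, -0.7]
opening: 0.0424
grip_force: 0.0
```

Request:
jog_arm --increments '[0, 0, 0, 0, 0, -1, 0, 0, 0, 0, 0, -1, 0, 0, 0, 0, 0, -1, 0, 0, 0, 0, 0, -1, 0, 0, 0, 0, 0, -1, 0, 0, 0, 0, 0, -1, 0, 0, 0, 0, 0, -1, 0, 0, 0, 0, 0, -1, 0, 0, 0, 0, 0, 0]'

```text
time: 15.05
ee_pos: [0.4512, -0.0353, 0.1672]
ee_rot: [-0.0, 0.051, 0.999, 0.0]
ft_force: [-0.3, -0.5, 0.1]
opening: 0.0423
grip_force: 0.0
```

```bash
python3 -c "
from h import *
arc((.5225,-.0367),.07)
look('w6')
print(units([.4525,-.0363,.103]))
snap('top','top1')
for l in('crank_axis','fold_hinge','handle') :
    for r in robot.mark_of('top',l)[:1]: print(l,r['p'],at('top',r['point'],Z[l]))"
```

```text
t 15.05 pos [ 0.4512 -0.0353  0.1672] r 0.07135792608565635 ang 178.84728559231863 tool x ang 174.20160118843575 Ftan(push) 0.5100370659947321 Frad 0.32786622112661457 fz 0.0865392355274703 q6 -0.13867695229579174 open 0.04231568602860192
x units to radius [-0.0338  0.0027 -0.    ]
15.05 q [-0.2399  0.2055 -0.4465  0.9192  0.0001 -0.1387] pos [ 0.4512 -0.0353  0.1672] tx [-0.9949  0.101   0.0003] open 0.04231568602860192 f [-0.3381 -0.5033  0.0865]
cam [ 0.3779 -0.028   0.3095]
crank_axis 0.83 [326. 302.] [ 0.5215 -0.0381  0.11  ]
crank_axis 0.36 [476.  98.] [0.3768 0.081  0.11  ]
fold_hinge 0.85 [324. 271.] [ 0.493  -0.0371  0.11  ]
handle 0.64 [317. 222.] [ 0.4538 -0.0381  0.11  ]
handle 0.2 [324. 268.] [ 0.4907 -0.0369  0.11  ]
vice 0.76 [325. 247.] [ 0.5256 -0.0379  0.    ]
heat_sink 0.85 [401.  70.] [0.3468 0.0524 0.018 ]
heat_sink 0.75 [428. 211.] [0.4901 0.0735 0.018 ]
[-0.0323 -0.0212  1.6072]
crank_axis 0.63 [ 0.5243 -0.0389  0.11  ]
```

View pics/w6.png

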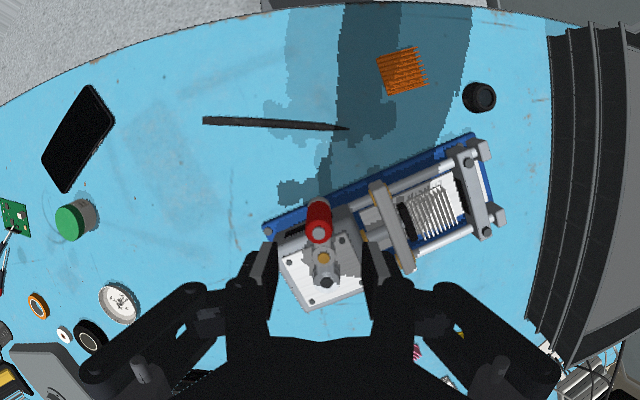

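Request:
jog_arm --increments '[-0.03, -0.02, 0, 0, 0, 0, 0, 0, 0.55, 0, 0, 0, 0, 0, 0.55, 0, 0, 0, 0, 0, 0.5, 0, 0, 0, 0, 0, 0, 0, 0, 0]'

```text
time: 16.02
ee_pos: [0.4502, -0.0358, 0.1005]
ee_rot: [-0.002, 0.053, 0.999, 0.0]
ft_force: [-1.9, 1.2, -0.4]
opening: 0.0426
grip_force: 0.0
```

Request:
jog_arm --increments '[0, 0, 0, 0, 0, 0, 0, 0, 0, 0, 0, 0, 0, 0, 0, 0, 0, 0, 0, 0, 0, 0, 0, 0, 0, 0, 0, 0, 0, 0]' --grip 0.25

```text
time: 16.43
ee_pos: [0.4531, -0.0364, 0.1041]
ee_rot: [0.001, 0.053, 0.999, -0.0]
ft_force: [-0.0, 0.0, -0.1]
opening: 0.0214
grip_force: 0.0
```

```bash
python3 -c "
from h import *
arc((.5225,-.0367),.07)"
```

```text
t 16.4333 pos [ 0.4531 -0.0364  0.1041] r 0.06943505397636197 ang 179.7688371124957 tool x ang 173.9544962888999 Ftan(push) -0.01879063977481646 Frad 0.02830105186062667 fz -0.13826314731613393 q6 -0.13579700615114443 open 0.02140814170856545
x units to radius [ 0.0141 -0.0014 -0.    ]
```

Request:
jog_arm --increments '[-0.006, 0.152, 0, 0, 0, 0.9, -0.01, 0.152, 0, 0, 0, 0.9, -0.0066, 0.152, 0, 0, 0, 1, -0.0066, 0.152, 0, 0, 0, 1, -0.0066, 0.152, 0, 0, 0, 1, -0.0066, 0.152, 0, 0, 0, 1, -0.0066, 0.152, 0, 0, 0, 1, -0.0066, 0.152, 0, 0, 0, 1]'

```text
time: 17.1
ee_pos: [0.4708, 0.007, 0.1032]
ee_rot: [-0.002, 0.385, 0.923, -0.001]
ft_force: [-8.1, -2.0, 2.7]
opening: 0.021
grip_force: 3.4
```

```bash
python3 -c "
from h import *
arc((.5225,-.0367),.07)"
```

```text
t 17.1 pos [0.4708 0.007  0.1032] r 0.0676887920699967 ang 139.8313034216518 tool x ang 134.69590083342928 Ftan(push) 6.766773818082625 Frad 4.946253344252998 fz 2.6730385470493148 q6 0.6509417081292609 open 0.021011029985144584
x units to radius [ 0.0575 -0.0052  0.0001]
```

Request:
jog_arm --increments '[0.008, 0.092, 0, 0, 0, 0.6, 0.008, 0.092, 0, 0, 0, 0.6, 0.006, 0.092, 0, 0, 0, 0.6, 0.006, 0.092, 0, 0, 0, 0.6, 0.004, 0.092, 0, 0, 0, 0.6, 0.004, 0.092, 0, 0, 0, 0.6, 0.0, 0.092, 0, 0, 0, 0.6]'

```text
time: 17.68
ee_pos: [0.4907, 0.0234, 0.1031]
ee_rot: [-0.002, 0.546, 0.838, -0.001]
ft_force: [-6.9, 0.7, 2.0]
opening: 0.0216
grip_force: 3.1
```

```bash
cat > s.py <<'E'
from h import *
arc((.5225,-.0367),.07)
s,p,M=frame();a=np.arctan2(p[1]+.0367,p[0]-.5225);print("crank",(np.radians(-71)-a)%(2*np.pi),"toolframe F",M.T@np.array(s["ft_force"]))
E
python3 s.py; python3 -c "
from h import *
look('w7')"
```

```text
t 17.6833 pos [0.4907 0.0234 0.1031] r 0.06796147266351445 ang 117.89036212522086 tool x ang 113.81311986528905 Ftan(push) 5.832249153048546 Frad 3.8266180740121727 fz 1.9846834374921174 q6 1.0540054833836907 open 0.021571639214120295
x units to radius [ 0.0508 -0.0036  0.0001]
crank 2.986426562810089 toolframe F [ 3.4055 -6.0963 -1.9583]
17.6833 q [-0.1012  0.3463 -0.4411  0.7872 -0.0003  1.054 ] pos [0.4907 0.0234 0.1031] tx [-0.4038  0.9149  0.0016] open 0.021571639214120295 f [-6.9448  0.6539  1.9847]
cam [0.4623 0.0906 0.2456]
fold_hinge 0.92 [322. 323.] [ 0.508  -0.0121  0.11  ]
handle 0.73 [315. 260.] [0.4888 0.0233 0.11  ]
vice 0.62 [326. 270.] [ 0.5234 -0.0366  0.    ]
heat_sink 0.95 [176.  96.] [0.3534 0.0587 0.018 ]
heat_sink 0.87 [558. 182.] [0.6875 0.1349 0.018 ]
```

View pics/w7.png

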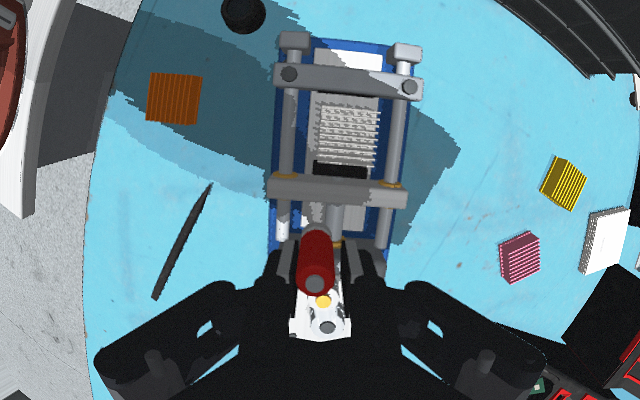

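```bash
python3 -c "
from h import *
u=np.array([-.325,.946]);A=np.array([.5225,-.0367])
for px in [(340,178),(342,165),(345,160),(348,98),(348,93),(348,86)]:
  for z in(.025,.04,.05):
    p=at('wrist',px,z); d=p[:2]-A; print(px,z,'y',d@u,'x',d@np.array([.946,.325]))
"
```

```text
(340, 178) 0.025 y 0.09095762824229023 x 0.002351751898678825
(340, 178) 0.04 y 0.09427403529648265 x 0.0010843101333502386
(340, 178) 0.05 y 0.09648497333261097 x 0.00023934895646449475
(342, 165) 0.025 y 0.10070815245190805 x 0.0028067698547371255
(342, 165) 0.04 y 0.1033614168484836 x 0.001508381874604392
(342, 165) 0.05 y 0.10513025977953394 x 0.000642789887849271
(345, 160) 0.025 y 0.1045710758059613 x 0.0045924895633572375
(345, 160) 0.04 y 0.1069616190191311 x 0.0031726530448817764
(345, 160) 0.05 y 0.10855531449457761 x 0.002226095365898184
(348, 98) 0.025 y 0.1491699932876272 x 0.0022913222191374705
(348, 98) 0.04 y 0.1485273206418532 x 0.001027990335229434
(348, 98) 0.05 y 0.14809887221133716 x 0.0001857690792907915
(348, 93) 0.025 y 0.152731261333923 x 0.0019568323490910047
(348, 93) 0.04 y 0.15184638337631787 x 0.0007162494473505407
(348, 93) 0.05 y 0.15125646473791451 x -0.00011080582047644227
(348, 86) 0.025 y 0.15772786298388394 x 0.001493476062776715
(348, 86) 0.04 y 0.15650316127670655 x 0.0002844064738104224
(348, 86) 0.05 y 0.1556866934719216 x -0.0005216399188337981
```

Request:
jog_arm --increments '[0.012, 0.092, 0, 0, 0, 0.6, 0.012, 0.092, 0, 0, 0, 0.6, 0.01, 0.092, 0, 0, 0, 0.6, 0.01, 0.092, 0, 0, 0, 0.6, 0.004, 0.092, 0, 0, 0, 0.6, 0, 0.092, 0, 0, 0, 0.6]'

```text
time: 18.53
ee_pos: [0.5121, 0.0306, 0.1031]
ee_rot: [-0.0, 0.67, 0.742, -0.001]
ft_force: [-5.2, -3.2, -0.7]
opening: 0.0214
grip_force: 2.5
```

```bash
python3 s.py
```

```text
t 18.5333 pos [0.5121 0.0306 0.1031] r 0.06811753914331843 ang 98.76277708915126 tool x ang 95.79965487141459 Ftan(push) 5.586869837860927 Frad -2.3500170228596033 fz -0.7126203696755098 q6 1.3876525375581812 open 0.02142105136828052
x units to radius [ 0.047  -0.0024 -0.    ]
crank 3.320265899644702 toolframe F [-2.6349 -5.4562  0.7283]
```

Request:
jog_arm --increments '[-0.004, 0.092, 0, 0, 0, 0.6, -0.004, 0.092, 0, 0, 0, 0.6, -0.004, 0.092, 0, 0, 0, 0.6, -0.004, 0.092, 0, 0, 0, 0.6]'

```text
time: 18.87
ee_pos: [0.5265, 0.0313, 0.1031]
ee_rot: [-0.001, 0.744, 0.668, -0.001]
ft_force: [-5.2, 2.8, 0.8]
opening: 0.0212
grip_force: 2.9
```

```bash
python3 s.py
```

```text
t 18.8667 pos [0.5265 0.0313 0.1031] r 0.06807513857884868 ang 86.60558910200774 tool x ang 83.82766930547814 Ftan(push) 5.323621235629789 Frad 2.476066522917684 fz 0.8356366192123867 q6 1.5988201952247318 open 0.02120408423484986
x units to radius [ 0.0481 -0.0023  0.    ]
crank 3.5324488578042583 toolframe F [ 2.2155 -5.4397 -0.8194]
```

Request:
jog_arm --increments '[-0.004, 0.092, 0, 0, 0, 0.6, -0.004, 0.092, 0, 0, 0, 0.6]'

```text
time: 19.03
ee_pos: [0.5339, 0.0304, 0.1032]
ee_rot: [-0.001, 0.778, 0.628, -0.0]
ft_force: [-5.9, 4.8, 0.9]
opening: 0.0209
grip_force: 3.1
```

```bash
python3 s.py
```

```text
t 19.0333 pos [0.5339 0.0304 0.1032] r 0.06807806220852333 ang 80.37116601630233 tool x ang 77.84425375145909 Ftan(push) 6.611419525540348 Frad 3.7233324735403848 fz 0.9271165371726744 q6 1.7022062546950751 open 0.020929432563354864
x units to radius [ 0.048  -0.0021  0.0001]
crank 3.641260067612162 toolframe F [ 3.4293 -6.7717 -0.9045]
```

Request:
jog_arm --increments '[0.012, 0.092, 0, 0, 0, 0.6, 0.012, 0.092, 0, 0, 0, 0.6]'

```text
time: 19.2
ee_pos: [0.5412, 0.0291, 0.1031]
ee_rot: [-0.001, 0.81, 0.587, -0.001]
ft_force: [-4.4, -0.3, -0.7]
opening: 0.0213
grip_force: 2.5
```

```bash
python3 s.py
```

```text
t 19.2 pos [0.5412 0.0291 0.1031] r 0.06839362858490543 ang 74.10902445713283 tool x ang 71.8320421234822 Ftan(push) 4.1522828379815895 Frad -1.4430260410419433 fz -0.668084473581948 q6 1.8065200554853125 open 0.021295736566936504
x units to radius [ 0.0401 -0.0016 -0.    ]
crank 3.7505550560456413 toolframe F [-1.6066 -4.0899  0.6795]
```

Request:
jog_arm --increments '[-0.002, 0.062, 0, 0, 0, 0.4]'

```text
time: 19.28
ee_pos: [0.5438, 0.0282, 0.1031]
ee_rot: [-0.001, 0.82, 0.572, -0.001]
ft_force: [-5.5, 2.1, 0.7]
opening: 0.0212
grip_force: 2.7
```

Request:
jog_arm --increments '[-0.002, 0.062, 0, 0, 0, 0.4]'

```text
time: 19.37
ee_pos: [0.546, 0.0275, 0.1031]
ee_rot: [-0.001, 0.83, 0.558, -0.001]
ft_force: [-5.0, 2.9, 0.6]
opening: 0.0214
grip_force: 2.8
```

Request:
jog_arm --increments '[-0.002, 0.062, 0, 0, 0, 0.4]'

```text
time: 19.45
ee_pos: [0.5483, 0.0266, 0.1032]
ee_rot: [-0.001, 0.839, 0.544, -0.001]
ft_force: [-3.6, 2.4, 1.0]
opening: 0.0215
grip_force: 2.8
```

```bash
python3 s.py
```

```text
t 19.45 pos [0.5483 0.0266 0.1032] r 0.06832750489080658 ang 67.82483974200679 tool x ang 65.88606222380037 Ftan(push) 4.231025931300766 Frad 0.8434284970806684 fz 1.0052828155648532 q6 1.9063161967148743 open 0.021500521074866913
x units to radius [ 0.0418 -0.0014  0.    ]
crank 3.8602347701280926 toolframe F [ 0.7    -4.2597 -0.9944]
```

Request:
jog_arm --increments '[-0.001, 0.062, 0, 0, 0, 0.4]'

```text
time: 19.53
ee_pos: [0.5505, 0.0256, 0.1031]
ee_rot: [-0.001, 0.849, 0.529, -0.001]
ft_force: [-5.1, 4.0, 0.8]
opening: 0.0212
grip_force: 3.0
```

Request:
jog_arm --increments '[-0.001, 0.062, 0, 0, 0, 0.4]'

```text
time: 19.62
ee_pos: [0.5527, 0.0246, 0.1031]
ee_rot: [-0.001, 0.858, 0.514, -0.001]
ft_force: [-4.9, 4.0, 0.8]
opening: 0.0212
grip_force: 3.1
```

Request:
jog_arm --increments '[-0.001, 0.062, 0, 0, 0, 0.4]'

```text
time: 19.7
ee_pos: [0.5549, 0.0235, 0.1031]
ee_rot: [-0.001, 0.866, 0.499, -0.001]
ft_force: [-5.3, 3.7, 0.0]
opening: 0.0215
grip_force: 3.3
```

```bash
python3 s.py
```

```text
t 19.7 pos [0.5549 0.0235 0.1031] r 0.06834220555538083 ang 61.732120483050494 tool x ang 59.89735452637634 Ftan(push) 6.416048757151236 Frad 0.7148430188663293 fz 0.027294514601759357 q6 2.0059358715112947 open 0.021487611688884533
x units to radius [ 0.0414 -0.0013  0.    ]
crank 3.9665727815965486 toolframe F [ 0.5091 -6.4357 -0.0086]
```

Request:
jog_arm --increments '[-0.001, 0.062, 0, 0, 0, 0.4]'

```text
time: 19.78
ee_pos: [0.557, 0.0223, 0.1032]
ee_rot: [-0.001, 0.875, 0.484, -0.001]
ft_force: [-5.1, 4.8, 0.9]
opening: 0.0215
grip_force: 3.5
```

Request:
jog_arm --increments '[-0.001, 0.062, 0, 0, 0, 0.4]'

```text
time: 19.87
ee_pos: [0.559, 0.0211, 0.1031]
ee_rot: [-0.002, 0.883, 0.469, -0.001]
ft_force: [-5.0, 5.4, 0.8]
opening: 0.0214
grip_force: 3.6
```

```bash
python3 s.py; python3 -c "
from h import *
im=snap('wrist','w8'); 
for r in robot.regions_of('wrist','heat_sink'): print(r['p'],r['point'])"
```

```text
t 19.8667 pos [0.559  0.0211 0.1031] r 0.06837334139121848 ang 57.699845981496516 tool x ang 55.90704356790321 Ftan(push) 7.1175636413993955 Frad 1.8858932406452138 fz 0.8337697741863025 q6 2.0717279028771465 open 0.02135512464996016
x units to radius [ 0.0406 -0.0013  0.    ]
crank 4.0369492479928795 toolframe F [ 1.6627 -7.1757 -0.8104]
0.76 [387.3, 4.3]
0.73 [188.4, 190.2]
0.58 [446.5, 73.4]
0.55 [132.2, 287.8]
```

Request:
jog_arm --increments '[-0.001, 0.062, 0, 0, 0, 0.4]'

```text
time: 20.05
ee_pos: [0.5609, 0.0198, 0.1032]
ee_rot: [-0.002, 0.891, 0.454, -0.0]
ft_force: [-4.7, 5.6, 0.5]
opening: 0.0214
grip_force: 3.7
```

Request:
jog_arm --increments '[-0.001, 0.062, 0, 0, 0, 0.4]'

```text
time: 20.13
ee_pos: [0.563, 0.0184, 0.1032]
ee_rot: [-0.002, 0.899, 0.438, -0.0]
ft_force: [-4.7, 6.2, 0.0]
opening: 0.0218
grip_force: 3.9
```

```bash
python3 s.py
```

```text
t 20.1333 pos [0.563  0.0184 0.1032] r 0.06839993680012992 ang 53.67920426734875 tool x ang 51.92966066252055 Ftan(push) 7.462104787710668 Frad 2.2438583357601756 fz 0.026293590724866478 q6 2.1368470126835475 open 0.021800740412656817
x units to radius [ 0.04   -0.0012  0.    ]
crank 4.107122683947786 toolframe F [ 2.015  -7.5272 -0.0003]
```

Request:
jog_arm --increments '[-0.001, 0.062, 0, 0, 0, 0.4]'

```text
time: 20.22
ee_pos: [0.565, 0.0169, 0.1032]
ee_rot: [-0.002, 0.907, 0.422, -0.0]
ft_force: [-5.1, 7.1, 1.5]
opening: 0.0213
grip_force: 4.0
```

Request:
jog_arm --increments '[0, -0.06, 0, 0, 0, 0, 0, 0, 0, 0, 0, 0, 0, 0, 0, 0, 0, 0, 0, 0, 0, 0, 0, 0]' --grip 0.5

```text
time: 20.55
ee_pos: [0.5648, 0.0169, 0.1036]
ee_rot: [0.0, 0.906, 0.423, 0.0]
ft_force: [-0.0, -0.1, 0.3]
opening: 0.0428
grip_force: 0.0
```

```bash
python3 s.py
```

```text
t 20.55 pos [0.5648 0.0169 0.1036] r 0.06827446068362905 ang 51.75957716905039 tool x ang 49.99280162406118 Ftan(push) -0.03737368612169502 Frad -0.10446818359896112 fz 0.25381505783154457 q6 2.1697703739286145 open 0.042794170853780074
x units to radius [ 0.0431 -0.0013  0.    ]
crank 4.1406264972235975 toolframe F [-0.1032  0.0408 -0.2538]
```

Request:
jog_arm --increments '[0, 0, -0.5, 0, 0, 0, 0, 0, -0.9, 0, 0, 0, 0, 0, -0.9, 0, 0, 0, 0.6, 0, -0.6, 0, 0, 0, 0.8, 0, 0, 0, 0, 0, 0.8, 0, 0, 0, 0, 0, 0, 0, 0, 0, 0, 0, 0, 0, 0, 0, 0, 0]'

```text
time: 21.22
ee_pos: [0.6216, 0.0855, 0.2189]
ee_rot: [0.0, 0.906, 0.423, -0.0]
ft_force: [0.0, -0.5, 0.2]
opening: 0.0427
grip_force: 0.0
```

```bash
python3 -c "
from h import *
a=robot.snapshot('top')[150:310,170:440]; b=robot.snapshot('scene')[150:290,190:420]
look('w9',('crank_axis','fold_hinge','handle'))
w=robot.snapshot('wrist')
o=np.zeros((600,800,3),np.uint8);o[:320,:]=0
o[:280,:400]=cv2.resize(a,(400,280));o[:280,400:]=cv2.resize(b,(400,280));o[280:600,:512]=cv2.resize(w,(512,320))
cv2.imwrite('pics/fin.png',o[:,:,::-1])"
```

```text
21.3167 q [ 0.0183  0.4935  0.1214  1.1994 -0.0004  2.2875] pos [0.6206 0.0841 0.219 ] tx [ 0.643   0.7658 -0.0007] open 0.043075249949957595 f [-0.2008  0.3721  0.517 ]
cam [0.6679 0.1397 0.3614]
crank_axis 0.82 [324. 337.] [ 0.5234 -0.0396  0.11  ]
handle 0.87 [317. 282.] [0.5636 0.0199 0.11  ]
```

View pics/fin.png

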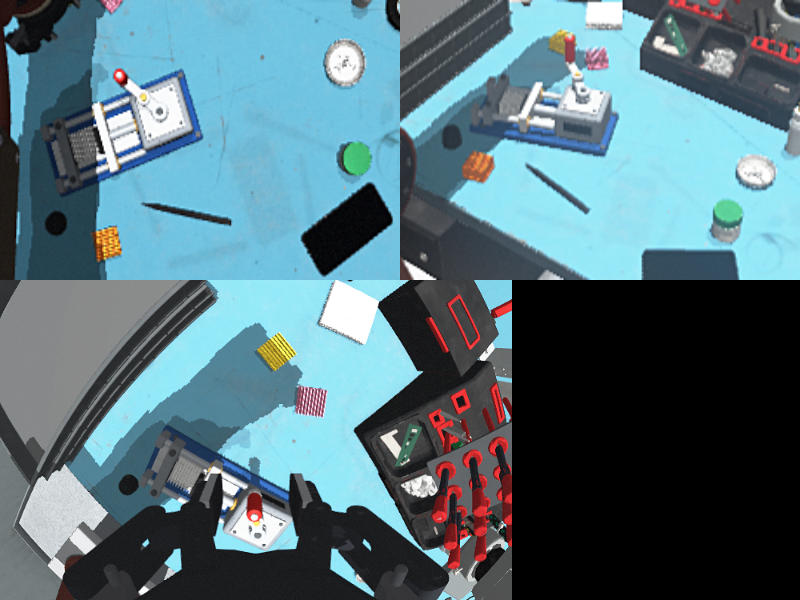

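The pictures show the crank unfolded, with the handle at about (120,75) in the top crop. The heat sink sits between the foot and the end stop, the things around the vice are where they were, and the gripper is clear.

```bash
python3 -c "
from station import robot
print(robot.close_job())"
```

```text
the job is handed in; nothing more can be done
None
```

I swung the crank out to its stop, wound it until the jaw held the heat sink against the end stop at an estimated 17 N (judged from the push at the handle), then released it and handed the job in; the hand-in gave no verdict.

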